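# Load the light tray evenly with crossed slats

### The arm

A 6-joint arm with a two-finger parallel gripper is mounted at the origin on the work surface. World frame = base frame: x ahead of the robot, y to its left, z up, the work surface at z = 0. Lengths are in m, angles in rad, forces in N, time in s.
With the tool pointing down it reaches from about 0.25 to 0.775 m from the base axis. Payload 4 kg.
Tool frame: the origin (TCP) lies midway between the tips of the shut fingers; the grasp point (between the pads) lies 19 mm behind it; z points along the fingers, y is the direction in which the jaws open and shut (so a half turn about z gives the same grasp; the last joint's range is limited). The gripper opens to 94 mm and grips with 3 to 60 N. Pads are 16 mm wide; open, the fingers measure 119 mm over their backs; the gripper's body (75 mm by 177 mm) begins 78 mm behind the grasp point.
Start: joints at [-1.26, 0.087, 1.371, -0, 1.684, -0.103], TCP at [0.221, -0.504, 0.206] pointing down, gripper open.
Joint ranges: [-3.1, 3.1], [-0.76, 2.03], [0.27, 2.55], [-1.08, 4.22], [0.17, 2.65], [-2.57, 2.57]. Speed limits (rad/s): [2.79, 2.79, 3.14, 3.14, 3.14, 3.14].

### API

Orientations are given as [roll, pitch, yaw] about the fixed x, y, z axes, in that order (R = Rz(yaw) Ry(pitch) Rx(roll)).
In Python, from bench import robot, cams gives the robot as it stands.
- The arm moves only by the tool step_arm, never from a script. Its argument "plan" is a list that holds one entry, the list of rows, each a list of 5 numbers: the shift along the world's x, y, z in mm, then the turn about the world's z in rad, then the opening in per cent of the stroke, from 0 (shut) to 100 (fully open). In form: [[[tx, ty, tz, turn, fingers], ...]]. A call has 1 to 8 rows; each row is the pose to reach, as a shift and turn from the pose commanded when the call began; what a row does not reach only later rows make up. A row lasts 1/12 s, in which the tool goes at most 41.7 mm and 7.16 degrees, less where a joint would pass 70% of its speed; a pose out of reach is approached as far as the arm can. A call with a gripper value outside its range is refused whole. The fingers move at their own pace and stop on an object; the grip force is fixed at half the most. Time passes only in rows, so rows that repeat a pose let the fingers close. It gives the time, the measured TCP pose, the force and the opening at its end, in the units of the state.
- robot.get_obs(): the state, without advancing time (a new reading comes with each control period).
- cams.snapshot(name): name is "scene" or "top" or "wrist"; returns a dict with "frame" (420x560x3 uint8, red, green, blue), "camera_matrix" (3x3 intrinsics, pixels), "origin" and "attitude" of the camera in the world; the wrist camera has in their place "T_tool_cam" (4x4, takes a point from camera to tool coordinates, whose origin is the TCP and whose axes are the flange's). Camera axes: x right, y down, z forward; pixel columns grow to the right and rows downward; lengths in m; the calibration is good to about 2 mm. A picture is of the moment at which its call begins: read the wrist's pose just before it. There is no depth.
- robot.close_job(): hands the job in, once; it reports no verdict.
The state is a dict: "time": time; "joint_positions": joint angles; "qvel": joint speeds; "joint_torque": joint torques, N m; "tool_pos": TCP position; "ee_rot": TCP orientation; "wrist_force": force on the tool from outside, world axes, zero at the start; "wrist_torque": the same for the moment, N m; "width": finger opening in m.
Only numpy, scipy, OpenCV 4.12 (cv2) and the standard library are available. Lean on these libraries where they do the work, as an engineer would, in place of code of your own. Each camera call takes 0.05 s, during which the arm holds its last target. There are 200 camera calls.

### The job

The light plastic tray is balanced on an upturned pot: load it with the four hardwood slats for airing, without letting it tip or slide on the pot. First lay the two long slats flat in the tray along its length, centred endways, one on each side of the tray's middle and equally far from it (about 4 cm, centre line to middle), then set the two short slats squarely flat across both of them, centred endways too, again one each side of the middle and equally far from it (about 4 cm); set every slat down, never drop it, and leave the pots, sprayer, bird and spoon standing around alone.

Things in the scene. Friction and masses are not known exactly. Their poses are not given: they have to be found in the camera images.
- tray: light black plastic nursery tray (about 70 g), loose, 260 mm long (its x) x 220 mm wide (its y) x 30 mm high outside, open on top, walls and floor 4 mm thick; origin at the middle of its underside, so its inner floor is 4 mm above the origin and its rim 30 mm above; z up. It rests on the upturned pot, about centred, the pot's top being much smaller than the tray: a load or push far out from the middle tips it
- pot: upturned terracotta pot that stands fast on the slab, 70 mm high, flat round top 90 mm across (radius 45 mm) carrying the tray, 120 mm across at the slab; origin at the middle of its foot on the slab, z up
- long_a_mid (a point): centre of a loose plain hardwood slat, 190 mm long x 32 mm wide x 20 mm high, lying flat on the slab with its 32 mm width level; this point is half-way up (10 mm over the underside) at mid-length; x runs along the slat, y across its width, z up; about 110 g; one of the two long slats, which are alike
- long_b_mid (a point): centre of a loose plain hardwood slat, 190 mm long x 32 mm wide x 20 mm high, lying flat on the slab with its 32 mm width level; this point is half-way up (10 mm over the underside) at mid-length; x runs along the slat, y across its width, z up; about 110 g; the other long slat
- short_a_mid (a point): centre of a loose plain hardwood slat, 140 mm long x 32 mm wide x 20 mm high, lying flat on the slab with its 32 mm width level; this point is half-way up (10 mm over the underside) at mid-length; x runs along the slat, y across its width, z up; about 80 g; one of the two short slats, which are alike
- short_b_mid (a point): centre of a loose plain hardwood slat, 140 mm long x 32 mm wide x 20 mm high, lying flat on the slab with its 32 mm width level; this point is half-way up (10 mm over the underside) at mid-length; x runs along the slat, y across its width, z up; about 80 g; the other short slat
- pot_stack: bystander: three terracotta pots nested in a stack, 124 mm across, 154 mm high, beyond the tray to the left; origin at the middle of the underside; leave alone
- sprayer: bystander: black plastic sprayer bottle with a press button nozzle, 76 mm across, 198 mm high, beyond the tray to the right; origin at the middle of the underside; leave alone
- bird: bystander: white ceramic bird figure, about 95 mm long, 75 mm high, off to the left; origin at the middle of the underside; leave alone
- spoon: bystander: steel transplanting spoon, 220 mm long, lying flat off to the right; leave alone
There are look-alikes about, which are no part of the job. Leave any red look-alike of the part that bears short_a_mid alone. What is shaped like the part that bears long_a_mid but yellow is not meant.

How it is judged:
By the outcome, as a careful person would: the job done as asked, in the order asked, and still so for the second after the job is handed in, with the robot touching nothing.
It also fails if it takes over 72 s, if anything falls off the work surface, if the arm or the gripper's body presses on something with over 40 N, if the wrist force passes 120 N, or if a joint passes its speed limit or range.

## Working session

There is one attempt and no reset: what is moved stays moved. The work goes in short steps, Python scripts to look and compute and a tool call to move; the robot and the scene stay as the last step left them, time stands still between calls to the robot, and variables do not carry over. Pictures are saved under pics/ and viewed, about 8 in all and at most 12, crops included, and the job is handed in when it is done.

Besides the shell and the picture viewer there is one more tool, called after "Request:" in YAML: its name, and indented under it one key for each argument. step_arm: Moves the arm, as the interface text tells. Its arguments: {"type":"object","properties":{"plan":{"type":"array"}},"required":["plan"]}

```bash
mkdir -p pics; ls; cat > h.py <<'E'
import numpy as np, cv2
from bench import robot, cams
def ray(s,uv):
    K=np.array(s["camera_matrix"]);R=np.array(s["R"]);d=np.linalg.inv(K)@[uv[0],uv[1],1.]
    return np.array(s["o"]),R@d
def plane(s,uv,z):
    o,d=ray(s,uv);return o+d*(z-o[2])/d[2]
def proj(s,p):
    c=np.array(s["R"]).T@(np.array(p)-s["o"]);q=np.array(s["camera_matrix"])@c;return q[:2]/q[2]
E
python3 - <<'E'
from h import *
for n in("scene","top","wrist"):
    o=robot.get_obs();s=cams.snapshot(n)
    cv2.imwrite(f"pics/{n}0.png",s["frame"][:,:,::-1])
    print(n,{k:np.array(v).round(4).tolist() for k,v in s.items() if k!="frame"})
print(o)
E
```

```text
pics
scene {'camera_matrix': [[543.8172, 0.0, 293.6158], [0.0, 543.8172, 205.3788], [0.0, 0.0, 1.0]], 'origin': [1.2925, 1.4216, 1.1343], 'attitude': [-2.1739, 0.0196, 2.6008]}
top {'camera_matrix': [[433.934, 0.0, 280.5026], [0.0, 433.934, 206.4119], [0.0, 0.0, 1.0]], 'origin': [0.1763, 0.0625, 1.4879], 'attitude': [-2.936, -0.0004, -1.5913]}
wrist {'camera_matrix': [[326.7611, 0.0, 278.8694], [0.0, 326.7611, 207.4289], [0.0, 0.0, 1.0]], 'T_tool_cam': [[-0.0005, -0.9714, -0.2373, 0.0691], [1.0, -0.0006, 0.0002, -0.0001], [-0.0003, -0.2373, 0.9714, -0.1781], [0.0, 0.0, 0.0, 1.0]]}
{'time': 0.1, 'joint_positions': array([-1.26007418e+00,  8.78647679e-02,  1.37204260e+00,  4.39097221e-05,
        1.68359153e+00, -1.03077610e-01]), 'qvel': array([-0.00098392, -0.00157824, -0.00236423, -0.00101103, -0.00120809,
        0.00066759]), 'joint_torque': array([ 1.63884313e-03, -3.41252875e+01, -3.03302264e+01,  7.19170365e-02,
        3.04680713e-02, -9.20683715e-05]), 'tool_pos': array([ 0.22102694, -0.50312085,  0.20446084]), 'ee_rot': array([-3.13970102e+00, -2.39551229e-04,  4.13804428e-01]), 'wrist_force': array([-1.03776141, -0.08313538,  0.04214095]), 'wrist_torque': array([-0.02698866,  0.00623862, -0.00545842]), 'width': 0.0941089083127763}
```

View pics/top0.png

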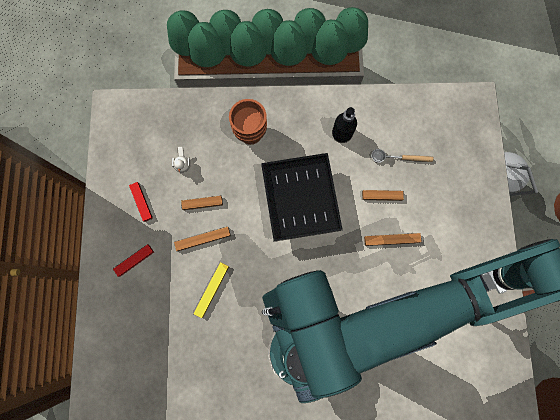

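View pics/scene0.png

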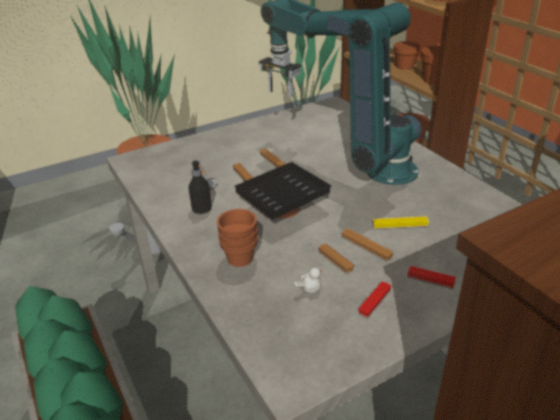

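The top view shows four orange-brown slats: short at (202,203) and (383,195), long at (203,239) and (393,240). The look-alikes are red at (141,201) and dark red at (133,260), yellow at (211,291), and the spoon handle at (418,159). The tray is at (302,197). I choose the four brown slats. Next I measure them in both views.

```bash
cat >> h.py <<'E'
from scipy.spatial.transform import Rotation as Ro
def snap(n):
    o=robot.get_obs();s=cams.snapshot(n)
    if n=="wrist":
        T=np.eye(4);T[:3,:3]=Ro.from_euler("xyz",o["ee_rot"]).as_matrix();T[:3,3]=o["tool_pos"]
        T=T@np.array(s["T_tool_cam"]);s["R"]=T[:3,:3];s["o"]=T[:3,3]
    else: s["R"]=Ro.from_euler("xyz",s["attitude"]).as_matrix();s["o"]=np.array(s["origin"])
    return s
def brown(s):
    h=cv2.cvtColor(s["frame"],cv2.COLOR_RGB2HSV)
    return cv2.inRange(h,(7,120,90),(17,255,255))
def dark(s):
    return (s["frame"].max(2)<45).astype(np.uint8)*255
def blobs(m,amin):
    n,l,st,c=cv2.connectedComponentsWithStats(m)
    return [(c[i],st[i],(l==i).astype(np.uint8)) for i in range(1,n) if st[i,4]>amin]
def rect(s,mask,z):
    "min-area rectangle of a mask cast onto height z: centre, long, short, angle of long side (deg)"
    c=max(cv2.findContours(mask,0,1)[0],key=cv2.contourArea)[:,0]
    P=np.array([plane(s,p,z)[:2] for p in c],np.float32)*1000
    b=cv2.boxPoints(cv2.minAreaRect(P));e=[b[1]-b[0],b[2]-b[1]];L=[np.linalg.norm(v) for v in e]
    v=e[int(np.argmax(L))];return b.mean(0).round(1),round(max(L),1),round(min(L),1),round(np.degrees(np.arctan2(v[1],v[0]))%180,1)
def tri(s1,u1,s2,u2):
    o1,d1=ray(s1,u1);o2,d2=ray(s2,u2)
    k=np.linalg.lstsq(np.c_[d1,-d2],o2-o1,rcond=None)[0];a,b=o1+k[0]*d1,o2+k[1]*d2
    return (a+b)/2,np.linalg.norm(a-b)
E
python3 - <<'E'
from h import *
t,s=snap("top"),snap("scene")
B=blobs(brown(s),40)
for c,st,m in B: print("scene",c.round(),st[4])
for c,st,m in blobs(brown(t),120):
    print("top",c.round(1),st[4],*rect(t,m,.015))
    for c2,st2,m2 in B:
        p,e=tri(t,c,s,c2)
        if e<.012: print("   tri",p.round(3),e.round(4),c2.round())
for c,st,m in blobs(dark(t),1000):print("dark",c.round(),st[4],rect(t,m,.1))
for c,st,m in blobs(dark(s),1000):print("dark scene",c.round(),st[4])
E
```

```text
scene [419.  43.] 2941
scene [523.  65.] 8946
scene [140. 142.] 448
scene [272. 158.] 152
scene [242. 172.] 130
scene [525. 241.] 5301
scene [238. 235.] 1743
scene [367. 244.] 470
scene [336. 258.] 342
top [187.8  68. ] 244 [1025.5  375. ] 101.4 61.1 88.8
   tri [0.793 0.303 0.406] 0.0005 [242. 172.]
top [247.7 119.5] 895 [813.7 169. ] 148.3 133.5 4.6
   tri [0.769 0.164 0.097] 0.0066 [238. 235.]
top [ 39.8 218.1] 196 [467.8 887.8] 298.3 13.3 180.0
top [ 47.1 221. ] 209 [456.6 861.1] 290.5 13.0 0.0
top [ 60.8 225.4] 183 [439.5 812.5] 271.8 12.2 180.0
top [ 67.1 227.4] 189 [430.2 790.5] 260.7 12.0 0.3
top [382.5 194.5] 345 [ 518.8 -300.7] 142.6 30.3 86.9
   tri [ 0.521 -0.303  0.01 ] 0.0037 [242. 172.]
top [ 73.  228.8] 180 [422.6 769.3] 246.4 12.2 0.0
top [ 78.5 231.4] 178 [416.9 749.8] 242.5 12.1 0.2
top [ 11.7 227.7] 143 [436.6 981.2] 205.2 14.6 0.2
top [201.4 202.1] 343 [504.5 329.9] 137.5 30.2 96.1
   tri [0.506 0.332 0.007] 0.0008 [336. 258.]
top [ 52.9 236.6] 151 [395.3 836. ] 175.6 12.5 0.2
top [201.7 238.3] 490 [377.8 326.6] 188.2 30.3 105.2
   tri [0.378 0.329 0.006] 0.0008 
[... 165 characters left out ...]
.9
top [ 66.4 330. ] 226 [ 92.7 765.5] 306.7 11.9 180.0
   tri [0.096 0.699 0.147] 0.0075 [525. 241.]
top [ 27.1 352.7] 196 [ 30.1 888.1] 254.5 14.0 0.5
   tri [0.082 0.548 0.62 ] 0.0005 [523.  65.]
top [ 43.8 349.1] 197 [ 33.3 834.5] 239.3 13.7 0.2
top [ 71.1 347.3] 125 [ 40.  745.7] 183.8 10.8 180.0
top [ 35.3 355. ] 161 [ 18.1 860.6] 213.7 13.8 0.0
   tri [0.074 0.538 0.614] 0.0069 [523.  65.]
top [ 50.9 351.5] 170 [ 21.2 810.3] 186.0 13.5 0.1
top [  6.8 365.6] 177 [-12.3 949. ] 226.7 13.5 179.2
top [ 16.9 363.7] 158 [ -8.6 917.4] 211.7 13.3 179.5
dark [301. 197.] 5140 (array([500. , -11.6], dtype=float32), np.float32(264.8), np.float32(224.2), np.float32(8.1))
dark scene [283. 190.] 2006
```

View pics/wrist0.png

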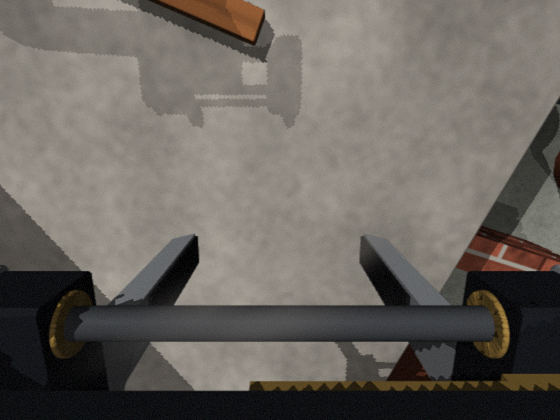

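The wrist view shows the near end of the right long slat at (210,20), brown. Measured sizes match the text: long slats 188 and 192 mm, short 138 and 143 mm, and the tray rectangle at z=0.1 is 265x224. I hover over the right long slat.

Request:
step_arm:
  plan:
    - [[18, 22, -5, 0.12, 100], [36, 44, -15, 0.24, 100], [54, 66, -25, 0.36, 100], [72, 88, -35, 0.48, 100], [90, 110, -45, 0.6, 100], [108, 132, -55, 0.72, 100], [126, 154, -65, 0.84, 100], [141, 180, -76, 0.96, 100]]

```text
time: 0.92
tool_pos: [0.3631, -0.3228, 0.1292]
ee_rot: [3.141, 0.001, 1.379]
wrist_force: [0.2, 0.3, 0.3]
width: 0.0939
```

Request:
step_arm:
  plan:
    - [[0, 0, 0, 0.12, 100], [0, 0, 0, 0.23, 100], [0, 0, 0, 0.23, 100], [0, 0, 0, 0.23, 100]]

```text
time: 1.25
tool_pos: [0.3622, -0.3235, 0.1295]
ee_rot: [3.142, 0.0, 1.601]
wrist_force: [-0.5, -0.5, 0.4]
width: 0.0939
```

```bash
cat >> h.py <<'E'
def look(name,amin=800,z=.02):
    s=snap("wrist");o=robot.get_obs();cv2.imwrite(f"pics/{name}.png",s["frame"][:,:,::-1])
    print("t",o["time"],"tcp",o["tool_pos"].round(4),"yaw",o["ee_rot"][2].round(4),"w",o["width"].round(4))
    for c,st,m in blobs(brown(s),amin): print("blob",c.round(),st.tolist(),*rect(s,m,z))
    return s
E
python3 -c "
from h import *
look('w1')"
```

```text
Traceback (most recent call last):
  File "h.py", line 38, in look
    print("t",o["time"],"tcp",o["tool_pos"].round(4),"yaw",o["ee_rot"][2].round(4),"w",o["width"].round(4))
                                                                                       ^^^^^^^^^^^^^^^^
AttributeError: 'float' object has no attribute 'round'
```

```bash
sed -i 's/o\["width"\].round(4)/round(o["width"],4)/' h.py
python3 -c "
from h import *
look('w2')"
```

```text
t 1.35 tcp [ 0.3621 -0.3239  0.1297] yaw 1.6011 w 0.0941
blob [281. 192.] [263, 93, 36, 204, 6936] [ 364.3 -320.4] 187.1 31.2 91.9
blob [457. 177.] [425, 101, 65, 156, 5268] [ 519.2 -298.1] 138.4 30.6 87.5
```

View pics/w1.png

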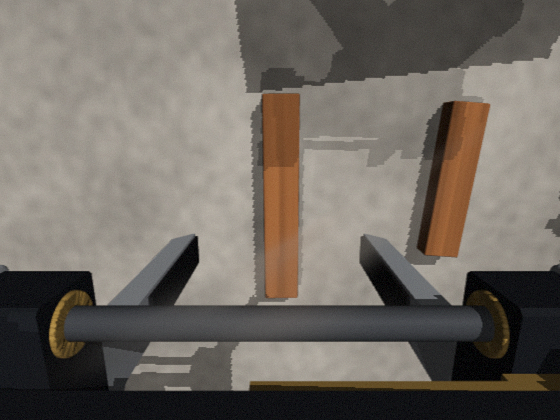

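The target slat is centred between the fingers at (281,195), with the short slat at right (455,178). The measured size of 187x31 fits. I descend, grip and lift.

Request:
step_arm:
  plan:
    - [[2, 3, -40, 0, 100], [2, 3, -80, 0, 100], [2, 3, -105, 0, 100], [2, 3, -116, 0, 100], [2, 3, -125, 0, 100], [2, 3, -125, 0, 100], [2, 3, -125, 0, 0], [2, 3, -125, 0, 0]]

```text
time: 2.02
tool_pos: [0.3653, -0.322, 0.0066]
ee_rot: [3.139, 0.003, 1.603]
wrist_force: [-0.3, 0.5, 0.2]
width: 0.0837
```

Request:
step_arm:
  plan:
    - [[0, 0, 0, 0, 0], [0, 0, 0, 0, 0], [0, 0, 0, 0, 0], [0, 0, 0, 0, 0], [0, 0, 0, 0, 0], [0, 0, 0, 0, 0]]

```text
time: 2.52
tool_pos: [0.3642, -0.3206, 0.0046]
ee_rot: [3.141, 0.0, 1.604]
wrist_force: [0.3, -0.2, 0.7]
width: 0.0442
```

Request:
step_arm:
  plan:
    - [[0, 0, 0, 0, 0], [0, 0, 0, 0, 0], [0, 0, 0, 0, 0], [0, 0, 0, 0, 0], [0, 0, 0, 0, 0]]

```text
time: 2.93
tool_pos: [0.3641, -0.3205, 0.0044]
ee_rot: [-3.142, -0.0, 1.604]
wrist_force: [0.7, 0.1, -0.2]
width: 0.0313
```

Request:
step_arm:
  plan:
    - [[0, 0, 20, 0, 0], [0, 0, 50, 0, 0], [0, 0, 90, 0, 0], [0, 0, 130, 0, 0], [0, 0, 170, 0, 0], [0, 0, 200, 0, 0], [0, 0, 200, 0, 0], [0, 0, 200, 0, 0]]

```text
time: 3.6
tool_pos: [0.3649, -0.3214, 0.2065]
ee_rot: [3.139, 0.004, 1.604]
wrist_force: [-1.0, 0.6, -2.2]
width: 0.0314
```

```bash
python3 -c "
from h import *
s=look('w3')
for c,st,m in blobs(dark(s),300): print(c.round(),st)"
```

```text
t 3.65 tcp [ 0.364  -0.3205  0.204 ] yaw 1.6038 w 0.0319
blob [279. 185.] [246, 73, 67, 233, 14126] [ 366.6 -332.6] 269.2 69.6 91.9
blob [417. 169.] [394, 109, 48, 124, 3341] [ 519.  -297.9] 138.0 31.0 87.6
blob [279. 361.] [253, 342, 53, 40, 2055] [ 373.7 -549.5] 68.7 59.3 1.7
[154. 329.] [  86  271  134  110 9117]
[404. 325.] [  326   271   147   110 11359]
[281. 405.] [    0   376   560    44 16595]
```

Request:
step_arm:
  plan:
    - [[3, 32, 20, -0.12, 0], [6, 64, 40, -0.24, 0], [8, 96, 60, -0.36, 0], [10, 128, 76, -0.48, 0], [12, 160, 86, -0.6, 0], [16, 192, 96, -0.72, 0], [20, 224, 96, -0.84, 0], [22, 250, 96, -0.96, 0]]

```text
time: 4.32
tool_pos: [0.3855, -0.0713, 0.2983]
ee_rot: [-3.138, 0.002, 0.664]
wrist_force: [-0.6, -0.3, -2.3]
width: 0.0316
```

Request:
step_arm:
  plan:
    - [[2, 25, 0, -0.12, 0], [4, 45, 0, -0.24, 0], [4, 60, 0, -0.36, 0], [4, 60, 0, -0.48, 0], [4, 60, 0, -0.503, 0], [4, 60, 0, -0.503, 0]]

```text
time: 4.82
tool_pos: [0.3894, -0.0129, 0.2981]
ee_rot: [-3.14, 0.004, 0.169]
wrist_force: [-0.1, 0.1, -0.9]
width: 0.0318
```

```bash
python3 -c "
from h import *
s=look('w4')
for c,st,m in blobs(dark(s),300): print(c.round(),st)"
```

```text
t 4.8667 tcp [ 0.3895 -0.0132  0.2985] yaw 0.1687 w 0.0315
blob [42. 44.] [0, 29, 85, 31, 2225] [507.7 316.3] 108.7 31.4 96.2
blob [279. 183.] [245, 72, 68, 234, 14241] [358.9 -17.2] 338.1 88.8 9.6
blob [500. 117.] [446, 95, 110, 45, 2615] [ 519.6 -292.9] 146.2 32.0 87.9
blob [ 50. 141.] [0, 125, 104, 33, 2387] [385.9 307. ] 145.7 31.0 105.2
blob [279. 361.] [252, 342, 54, 40, 2083] [ 90.7 -63. ] 86.3 74.2 99.7
[283.  80.] [  187     0   218   203 22265]
[334. 195.] [311 186  55  15 549]
[143. 289.] [  89  272  122   36 2486]
[396. 301.] [ 341  272  129  109 3907]
[205. 362.] [192 317  26  64 728]
[285. 405.] [    0   388   560    32 15824]
```

View pics/w4.png

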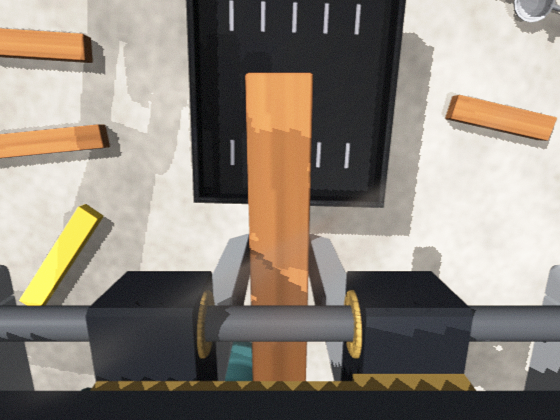

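The tray's near rim corners show at (194,202) and (384,206), but its far rim is cut off. I back off 55 mm to see the whole rim. This also gives a second viewpoint for the rim height.

Request:
step_arm:
  plan:
    - [[-25, 2, 0, -0.028, 0], [-50, 2, 0, -0.028, 0], [-55, 2, 0, -0.028, 0], [-55, 2, 0, -0.028, 0], [-55, 2, 0, -0.028, 0]]

```text
time: 5.28
tool_pos: [0.3355, -0.0115, 0.3003]
ee_rot: [3.141, -0.001, 0.138]
wrist_force: [0.2, -0.0, -0.5]
width: 0.0315
```

```bash
python3 -c "
from h import *
s=look('w5')
g=s['frame'].max(2)
for c in (195,200,210,340,360,370,380,390):
    col=g[:,c].astype(int); print(c,[r for r in range(1,300) if (col[r]<60)!=(col[r-1]<60)])
for r in (45,60,90,150,200,240):
    row=g[r].astype(int); print('r',r,[c for c in range(150,430) if (row[c]<60)!=(row[c-1]<60)])
np.save('w5.npy',s,allow_pickle=True)"
```

```text
t 5.3333 tcp [ 0.3356 -0.0114  0.3002] yaw 0.1384 w 0.0316
blob [42. 11.] [0, 0, 84, 23, 1843] [504.1 314.9] 106.4 24.9 97.9
blob [509.  69.] [454, 48, 106, 44, 2694] [ 519.4 -292.2] 144.6 33.1 88.5
blob [279. 183.] [245, 73, 68, 232, 14053] [306.5 -15.1] 336.3 89.1 8.0
blob [ 51. 109.] [0, 91, 106, 38, 2563] [385.3 307.6] 146.9 31.3 105.2
blob [279. 361.] [252, 342, 54, 40, 2097] [ 36.4 -52.5] 87.4 74.0 97.9
195 [86, 272, 293, 294, 295, 298]
200 [160, 272, 289, 294, 299]
210 [160, 272, 285]
340 [155, 156, 160]
360 [160, 272]
370 [160, 272]
380 [160, 272]
390 [156, 157, 160, 271]
r 45 [193, 404]
r 60 [194, 402]
r 90 [196, 245, 313, 400]
r 150 [199, 247, 311, 395]
r 200 []
r 240 [248, 249]
```

View pics/w5.png

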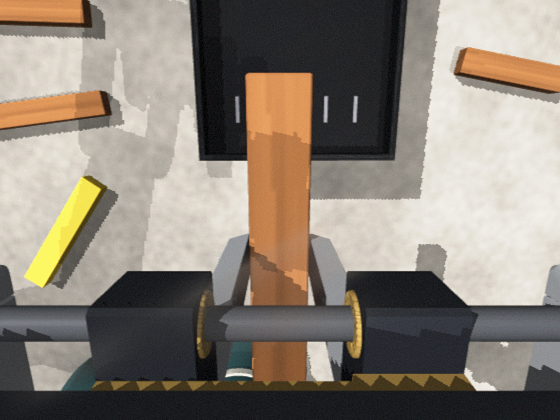

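That was the wrong way: backing off moved the tray up and out of the picture, near rim now at row 160. It does serve as the second viewpoint. I now go forward 90 mm.

Request:
step_arm:
  plan:
    - [[30, 4, 0, 0, 0], [60, 8, 0, 0, 0], [90, 12, 0, 0, 0], [90, 12, 0, 0, 0], [90, 12, 0, 0, 0], [90, 12, 0, 0, 0]]

```text
time: 5.83
tool_pos: [0.4251, 0.0008, 0.2998]
ee_rot: [-3.141, 0.002, 0.139]
wrist_force: [-0.8, -0.7, -1.0]
width: 0.0316
```

```bash
cat >> h.py <<'E'
def trayquad(s,thr=60,region=None):
    "edge lines of the tray's outer rim: fits lines to the outermost dark pixels -> corner pixels"
    m=(s["frame"].max(2)<thr).astype(np.uint8)
    m=cv2.morphologyEx(m,cv2.MORPH_OPEN,np.ones((3,3),np.uint8))
    return m
E
python3 - <<'E'
from h import *
a=np.load('w5.npy',allow_pickle=True).item()
b=look('w6');np.save('w6.npy',b,allow_pickle=True)
def near(s,cols):
    g=s['frame'].max(2).astype(int);P=[]
    for c in cols:
        r=max(r for r in range(5,265) if (g[r-4:r,c]<60).all() and g[r,c]>=60) 
        P.append((c,r-.5))
    return P
for s in(a,b):
    g=s['frame'].max(2).astype(int)
    for r in (20,60,100,150,200,220):
        x=[c for c in range(150,430) if (g[r,c]<60)!=(g[r,c-1]<60)];print(r,x[:2],x[-2:])
    for c in (205,215,225,350,370,385):
        x=[r for r in range(1,268) if (g[r,c]<60)!=(g[r-1,c]<60)];print('c',c,x[:3],x[-3:])
E
```

```text
t 5.8833 tcp [0.4248 0.0008 0.3004] yaw 0.1385 w 0.0318
blob [46. 83.] [0, 70, 94, 27, 2327] [506.9 323.9] 123.7 31.6 96.1
blob [279. 184.] [245, 72, 68, 233, 14428] [395.8  -2.7] 337.4 89.2 8.0
blob [500. 139.] [447, 119, 108, 41, 2470] [ 519.8 -292.7] 146.6 31.3 87.6
blob [ 55. 176.] [0, 158, 114, 36, 2532] [383.7 316.4] 165.4 31.4 105.2
blob [279. 361.] [252, 342, 54, 40, 2087] [124.8 -40.3] 87.1 74.2 97.9
20 [191, 406] [191, 406]
60 [194, 402] [194, 402]
100 [196, 235] [358, 399]
150 [199, 247] [311, 395]
200 [] []
220 [] []
c 205 [160] [160]
c 215 [160] [160]
c 225 [160] [160]
c 350 [156, 157, 160] [156, 157, 160]
c 370 [160] [160]
c 385 [160] [160]
20 [191, 405] [191, 405]
60 [194, 233] [360, 402]
100 [196, 245] [313, 399]
150 [199, 246] [312, 395]
200 [202, 248] [378, 386]
220 [203, 248] [376, 378]
c 205 [234] [234]
c 215 [234] [234]
c 225 [234] [234]
c 350 [171, 197, 202] [223, 224, 229]
c 370 [189, 190, 191] [223, 224, 225]
c 385 [187, 197, 199] [202, 204, 206]
```

View pics/w6.png

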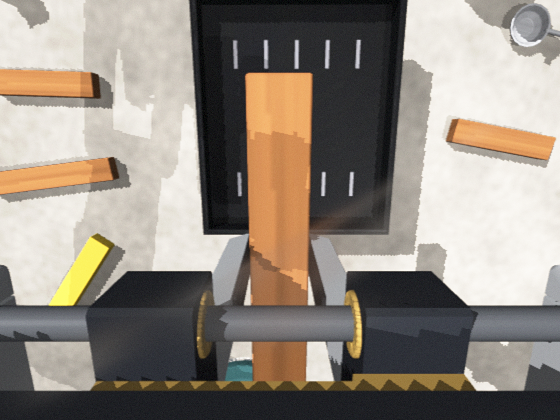

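```bash
python3 - <<'E'
from h import *
a=np.load('w5.npy',allow_pickle=True).item();b=np.load('w6.npy',allow_pickle=True).item()
for u,v in (((199.2,159.5),(203.3,233.5)),((395.,159.5),(389.5,233.5))):
    p,e=tri(a,u,b,v);print("corner tri",(p*1000).round(1),round(e*1000,1), "z=.1:",(plane(a,u,.1)*1000).round(1),(plane(b,v,.1)*1000).round(1))
Z=.1
P=[plane(b,p,Z)*1000 for p in((203.3,233.5),(389,233.5),(190.5,20),(198.5,150),(405.,20),(394.7,150))]
yaw=np.degrees([np.arctan2(*(P[3]-P[2])[1::-1]),np.arctan2(*(P[5]-P[4])[1::-1]),np.arctan2(*(P[1]-P[0])[1::-1])])
print("yaw",yaw)
t=np.radians(8.0);ex=np.array([np.cos(t),np.sin(t)]);ey=np.array([-ex[1],ex[0]])
for p in P: print((p[:2]@ex).round(1),(p[:2]@ey).round(1))
# slat end in the tool frame: slat top 15.6 mm over TCP
o=robot.get_obs();T=o["tool_pos"];z=T[2]+.0156
y=o["ee_rot"][2];q=[(plane(b,p,z)-T)[:2]*1000 for p in((245.5,72.5),(312.5,72.5))]
R=np.array([[np.cos(y),np.sin(y)],[-np.sin(y),np.cos(y)]])
print("slat far end in tool frame (x along, y left)",[(R@v).round(1) for v in q])
# top view again, tray rows
t0=snap("top");g=cv2.cvtColor(t0["frame"],cv2.COLOR_RGB2GRAY)
cv2.imwrite("pics/topcrop.png",cv2.resize(t0["frame"][140:250,245:360,::-1],None,fx=5,fy=5,interpolation=0))
E
```

```text
corner tri [355.9  84.6  97.8] 0.1 z=.1: [356.1  84.1 100. ] [356.6  84.3 100. ]
corner tri [ 387.  -140.5   97.1] 0.7 z=.1: [ 387.1 -139.1  100. ] [ 387.8 -139.7  100. ]
yaw [-171.87673591 -171.81573785  -82.07075351]
364.9 33.8
364.6 -191.7
598.9 33.9
465.0 33.6
598.6 -189.9
464.7 -190.3
slat far end in tool frame (x along, y left) [array([94.2, 15.6]), array([ 94.2, -15.4])]
```

View pics/topcrop.png

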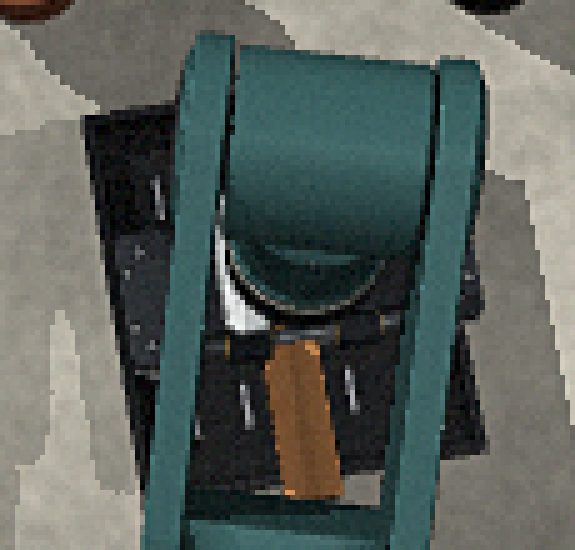

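The wrist views put the rim at z 97–98 mm (text: 100) and the tray yaw at 8.1°. Its centre is about (502.5,-8.3); the 2–3 mm difference from the top camera is the same as for the slats, so I trust the wrist frame. The slat is held centred, its far end at 94.2 mm. The first long slat goes to centre (508,-48). Lower in stages.

Request:
step_arm:
  plan:
    - [[30, -18, 0, 0.003, 0], [60, -35, 0, 0.003, 0], [83, -49, -10, 0.003, 0], [83, -49, -50, 0.003, 0], [83, -49, -90, 0.003, 0], [83, -49, -130, 0.003, 0], [83, -49, -165, 0.003, 0], [83, -49, -195, 0.003, 0]]

```text
time: 6.6
tool_pos: [0.5064, -0.0481, 0.1034]
ee_rot: [-3.141, 0.001, 0.141]
wrist_force: [-0.6, -1.4, -0.9]
width: 0.0319
```

Request:
step_arm:
  plan:
    - [[0, 0, -8, 0, 0], [0, 0, -14, 0, 0], [0, 0, -18, 0, 0], [0, 0, -21, 0, 0], [0, 0, -23, 0, 0], [0, 0, -23, 0, 0], [0, 0, -23, 0, 0], [0, 0, -23, 0, 0]]

```text
time: 7.27
tool_pos: [0.5087, -0.0482, 0.0835]
ee_rot: [3.141, -0.002, 0.142]
wrist_force: [-0.1, -0.8, -1.1]
width: 0.0317
```

Request:
step_arm:
  plan:
    - [[0, 0, -1, 0, 0], [0, 0, -2, 0, 0], [0, 0, -3, 0, 0], [0, 0, -3.5, 0, 0], [0, 0, -4, 0, 0], [0, 0, -4, 0, 0], [0, 0, -4, 0, 0], [0, 0, -4, 0, 0]]

```text
time: 7.93
tool_pos: [0.508, -0.0481, 0.0784]
ee_rot: [3.142, 0.0, 0.141]
wrist_force: [0.2, 0.2, -0.7]
width: 0.0315
```

Request:
step_arm:
  plan:
    - [[0, 0, -0.5, 0, 0], [0, 0, -0.5, 0, 0], [0, 0, -1, 0, 0], [0, 0, -1, 0, 0], [0, 0, -1, 0, 0], [0, 0, -1, 0, 0]]

```text
time: 8.43
tool_pos: [0.5081, -0.0481, 0.0784]
ee_rot: [3.141, -0.0, 0.141]
wrist_force: [-2.3, 1.1, 4.6]
width: 0.0318
```

The force rose to 4.6 N at z 0.0784, as predicted, so the slat is down. I ease off a little, then open to 60 % and rise slowly.

Request:
step_arm:
  plan:
    - [[0, 0, 0.6, 0, 0], [0, 0, 0.6, 0, 0], [0, 0, 0.6, 0, 65], [0, 0, 0.6, 0, 65], [0, 0, 0.6, 0, 65], [0, 0, 0.6, 0, 65], [0, 0, 0.6, 0, 65], [0, 0, 0.6, 0, 65]]

```text
time: 9.1
tool_pos: [0.508, -0.0481, 0.0779]
ee_rot: [3.142, 0.0, 0.141]
wrist_force: [0.3, 0.6, 1.4]
width: 0.0611
```

Request:
step_arm:
  plan:
    - [[0, 0, 10, 0, 65], [0, 0, 25, 0, 65], [0, 0, 50, 0, 65], [0, 0, 90, 0, 65], [0, 0, 130, 0, 65], [-40, 5, 165, 0, 65], [-80, 10, 200, 0, 65], [-80, 10, 200, 0, 65]]

```text
time: 9.77
tool_pos: [0.427, -0.0379, 0.2832]
ee_rot: [3.139, -0.006, 0.142]
wrist_force: [-0.0, 0.6, 0.3]
width: 0.0611
```

```bash
python3 -c "
from h import *
look('w7',z=.094)
s=snap('wrist')
for c,st,m in blobs(brown(s),800): print(st[:4], rect(s,m,.02))"
```

```text
t 9.8167 tcp [ 0.4262 -0.0378  0.2863] yaw 0.1417 w 0.0613
blob [298. 113.] [283, 24, 33, 181, 5441] [507.9 -47.7] 188.4 32.7 8.1
blob [27. 80.] [0, 66, 56, 29, 1439] [507.2 242.7] 59.5 26.2 96.0
blob [479. 139.] [424, 118, 111, 43, 2623] [ 515.6 -248.9] 121.2 26.1 87.5
blob [ 37. 173.] [0, 158, 78, 32, 1775] [408.2 236. ] 90.8 25.8 105.1
[283  26  32 179] (array([510.2, -52. ], dtype=float32), np.float32(225.9), np.float32(39.1), np.float32(8.3))
[ 0 67 58 28] (array([509.7, 298.2], dtype=float32), np.float32(73.6), np.float32(31.6), np.float32(96.2))
[423 119 110  42] (array([ 519.9, -293.5], dtype=float32), np.float32(145.5), np.float32(31.3), np.float32(87.6))
[  0 158  79  32] (array([390.6, 289.9], dtype=float32), np.float32(110.9), np.float32(31.0), np.float32(105.1))
```

View pics/w7.png

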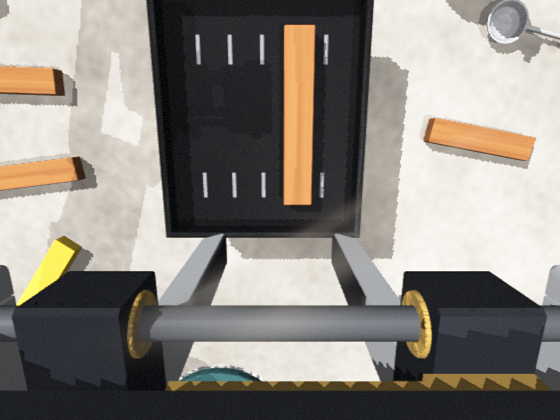

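The slat lies at (507.9,-47.7), yaw 8.1°, within 1 mm of its target, and the tray has not moved. On to the left long slat.

Request:
step_arm:
  plan:
    - [[-5, 40, 0, 0.12, 65], [-10, 79, 0, 0.24, 65], [-16, 118, 0, 0.36, 65], [-22, 157, 0, 0.48, 80], [-28, 196, 0, 0.6, 100], [-34, 235, -10, 0.72, 100], [-40, 270, -30, 0.84, 100], [-44, 300, -50, 0.96, 100]]

```text
time: 10.53
tool_pos: [0.3838, 0.2647, 0.227]
ee_rot: [3.141, -0.001, 1.109]
wrist_force: [0.7, -0.6, 0.3]
width: 0.0911
```

Request:
step_arm:
  plan:
    - [[-1, 25, -20, 0.12, 100], [-3, 50, -40, 0.24, 100], [-3, 68, -65, 0.36, 100], [-3, 68, -90, 0.48, 100], [-3, 68, -106, 0.6, 100], [-3, 68, -106, 0.72, 100], [-3, 68, -106, 0.733, 100], [-3, 68, -106, 0.733, 100]]

```text
time: 11.2
tool_pos: [0.381, 0.33, 0.121]
ee_rot: [-3.14, 0.001, 1.832]
wrist_force: [0.3, 0.1, 0.6]
width: 0.0939
```

```bash
python3 -c "
from h import *
look('w8')"
```

```text
t 11.25 tcp [0.3814 0.3301 0.1218] yaw 1.8317 w 0.094
blob [277. 196.] [258, 95, 38, 209, 7359] [379.2 330.2] 187.2 31.1 105.0
blob [421. 211.] [394, 160, 56, 113, 3439] [502.8 352.8] 100.0 31.0 96.2
```

The blob measures 187x31 and its colour is right; offset is -2 mm in x. I descend, grip and lift.

Request:
step_arm:
  plan:
    - [[-2, 0, -40, 0, 100], [-2, 0, -80, 0, 100], [-2, 0, -100, 0, 100], [-2, 0, -111, 0, 100], [-2, 0, -117, 0, 100], [-2, 0, -117, 0, 100], [-2, 0, -117, 0, 0], [-2, 0, -117, 0, 0]]

```text
time: 11.92
tool_pos: [0.3806, 0.331, 0.0073]
ee_rot: [3.137, -0.001, 1.834]
wrist_force: [0.3, 0.0, 0.2]
width: 0.0841
```

Request:
step_arm:
  plan:
    - [[0, 0, 0, 0, 0], [0, 0, 0, 0, 0], [0, 0, 0, 0, 0], [0, 0, 0, 0, 0], [0, 0, 0, 0, 0], [0, 0, 0, 0, 0], [0, 0, 0, 0, 0], [0, 0, 0, 0, 0]]

```text
time: 12.58
tool_pos: [0.379, 0.3299, 0.005]
ee_rot: [-3.141, 0.0, 1.835]
wrist_force: [0.6, 0.2, -0.8]
width: 0.0315
```

Request:
step_arm:
  plan:
    - [[0, 0, 0, 0, 0], [0, 0, 0, 0, 0], [0, 0, 0, 0, 0]]

```text
time: 12.83
tool_pos: [0.379, 0.3299, 0.005]
ee_rot: [-3.142, 0.0, 1.835]
wrist_force: [-0.1, -0.0, -0.3]
width: 0.0316
```

Request:
step_arm:
  plan:
    - [[0, 0, 20, 0, 0], [0, 0, 60, 0, 0], [0, 0, 100, 0, 0], [0, 0, 140, -0.1, 0], [10, -20, 175, -0.22, 0], [20, -50, 205, -0.34, 0], [30, -85, 225, -0.46, 0], [40, -120, 225, -0.58, 0]]

```text
time: 13.5
tool_pos: [0.4212, 0.21, 0.2358]
ee_rot: [3.133, -0.006, 1.251]
wrist_force: [1.4, -0.2, -0.4]
width: 0.0317
```

Request:
step_arm:
  plan:
    - [[10, -35, 0, -0.12, 0], [20, -65, 0, -0.24, 0], [30, -90, 0, -0.36, 0], [40, -115, 0, -0.48, 0], [50, -135, 0, -0.6, 0], [60, -155, 0, -0.72, 0], [70, -170, 0, -0.84, 0], [78, -178.5, 0, -0.96, 0]]

```text
time: 14.17
tool_pos: [0.4974, 0.0295, 0.2295]
ee_rot: [3.141, 0.001, 0.286]
wrist_force: [-0.3, -0.5, -1.3]
width: 0.0318
```

Request:
step_arm:
  plan:
    - [[0, 0, 0, -0.12, 0], [0, 0, 0, -0.154, 0], [0, 0, 0, -0.154, 0], [0, 0, 0, -0.154, 0]]

```text
time: 14.5
tool_pos: [0.4969, 0.0314, 0.2297]
ee_rot: [-3.141, 0.001, 0.142]
wrist_force: [-0.3, -0.4, -1.6]
width: 0.0319
```

```bash
python3 - <<'E'
from h import *
s=look('w9',z=.094)
g=s['frame'].max(2).astype(int)
h=brown(s)
r=[np.flatnonzero(h[:,c])[:1] for c in (265,280,295)];print(r)
T=robot.get_obs();p=plane(s,(279,r[1][0]-.5),T["tool_pos"][2]+.015)-T["tool_pos"];print("far end along",np.linalg.norm(p[:2])*1000)
E
```

```text
t 14.55 tcp [0.4969 0.0315 0.2298] yaw 0.1417 w 0.0319
blob [279. 184.] [245, 72, 68, 233, 14521] [498.7  31.9] 231.1 61.2 8.1
blob [359. 182.] [336, 99, 48, 174, 6245] [516.3 -42.9] 171.2 39.2 8.0
blob [ 42. 143.] [0, 128, 87, 31, 2330] [519.7 260.8] 82.3 25.4 96.1
blob [522. 200.] [482, 181, 78, 40, 1976] [ 530.1 -207.7] 82.0 25.4 87.5
blob [279. 361.] [253, 342, 53, 40, 2074] [313.3   5.5] 58.9 50.8 98.1
[array([72]), array([72]), array([72])]
far end along 94.45547965163257
```

On position and held centred. I lower it.

Request:
step_arm:
  plan:
    - [[0, 0, -40, 0, 0], [0, 0, -75, 0, 0], [0, 0, -105, 0, 0], [0, 0, -125, 0, 0], [0, 0, -136, 0, 0], [0, 0, -142, 0, 0], [0, 0, -146, 0, 0], [0, 0, -148, 0, 0]]

```text
time: 15.22
tool_pos: [0.4979, 0.0315, 0.083]
ee_rot: [3.141, -0.002, 0.141]
wrist_force: [-0.6, 0.8, -0.1]
width: 0.0314
```

Request:
step_arm:
  plan:
    - [[0, 0, -1, 0, 0], [0, 0, -1.5, 0, 0], [0, 0, -2, 0, 0], [0, 0, -2.5, 0, 0], [0, 0, -3, 0, 0], [0, 0, -3, 0, 0], [0, 0, -3, 0, 0], [0, 0, -3, 0, 0]]

```text
time: 15.88
tool_pos: [0.4971, 0.0314, 0.0792]
ee_rot: [3.142, -0.0, 0.141]
wrist_force: [0.3, 0.1, -1.8]
width: 0.0321
```

Request:
step_arm:
  plan:
    - [[0, 0, -0.3, 0, 0], [0, 0, -0.6, 0, 0], [0, 0, -0.9, 0, 0], [0, 0, -0.9, 0, 0], [0, 0, -0.9, 0, 0]]

```text
time: 16.3
tool_pos: [0.4971, 0.0314, 0.079]
ee_rot: [3.141, -0.0, 0.141]
wrist_force: [-3.0, -0.2, 5.4]
width: 0.0315
```

Contact, 5.4 N at 0.079 as predicted. I release and rise.

Request:
step_arm:
  plan:
    - [[0, 0, 0.6, 0, 0], [0, 0, 0.6, 0, 0], [0, 0, 0.6, 0, 60], [0, 0, 0.6, 0, 60], [0, 0, 0.6, 0, 60], [0, 0, 0.6, 0, 60], [0, 0, 0.6, 0, 60], [0, 0, 0.6, 0, 60]]

```text
time: 16.97
tool_pos: [0.497, 0.0314, 0.0786]
ee_rot: [3.142, 0.0, 0.14]
wrist_force: [0.2, 0.1, -0.3]
width: 0.0565
```

Request:
step_arm:
  plan:
    - [[0, 0, 10, 0, 60], [0, 0, 25, 0, 60], [0, 0, 50, 0, 60], [0, 0, 90, 0, 60], [0, 0, 130, 0, 60], [-40, -15, 165, 0, 60], [-80, -40, 205, 0, 60], [-80, -40, 205, 0, 60]]

```text
time: 17.63
tool_pos: [0.416, -0.0089, 0.2873]
ee_rot: [3.14, -0.003, 0.141]
wrist_force: [0.6, -1.0, 0.1]
width: 0.0566
```

```bash
python3 -c "
from h import *
look('w10',z=.094)"
```

```text
t 17.6833 tcp [ 0.4148 -0.0108  0.2926] yaw 0.1387 w 0.0565
blob [252. 105.] [236, 17, 33, 181, 5366] [496.9  31.5] 188.5 32.7 8.1
blob [325. 106.] [308, 18, 37, 180, 5560] [507.5 -47.1] 187.6 33.8 8.1
blob [39. 74.] [0, 60, 81, 29, 2072] [504.  261.7] 85.5 26.2 96.2
blob [500. 133.] [445, 112, 112, 43, 2646] [ 513.8 -244. ] 122.3 26.2 87.5
```

View pics/w10.png

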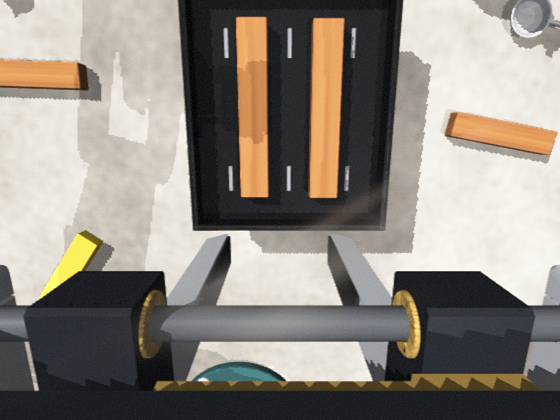

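The two long slats sit at (496.9,31.5) and (507.5,-47.1), both at 8.1°, evenly about the tray's middle slots (288 px). Next is the right short slat.

Request:
step_arm:
  plan:
    - [[10, -38, 0, 0.12, 60], [20, -76, 0, 0.24, 60], [30, -114, 0, 0.36, 60], [40, -152, 0, 0.48, 80], [50, -190, -10, 0.6, 100], [65, -225, -30, 0.72, 100], [80, -255, -50, 0.84, 100], [95, -275, -70, 0.96, 100]]

```text
time: 18.35
tool_pos: [0.5127, -0.2869, 0.2146]
ee_rot: [3.138, 0.001, 1.09]
wrist_force: [0.9, -0.3, 0.7]
width: 0.0863
```

Request:
step_arm:
  plan:
    - [[5, -6, -25, 0.12, 100], [10, -12, -50, 0.24, 100], [10, -12, -75, 0.36, 100], [10, -12, -92, 0.428, 100], [10, -12, -92, 0.428, 100], [10, -12, -92, 0.428, 100]]

```text
time: 18.85
tool_pos: [0.5217, -0.2952, 0.1212]
ee_rot: [-3.14, -0.001, 1.512]
wrist_force: [0.0, -0.2, 0.1]
width: 0.0941
```

```bash
python3 -c "
from h import *
look('w11')"
```

```text
t 18.9 tcp [ 0.5226 -0.2958  0.123 ] yaw 1.5125 w 0.0941
blob [277. 204.] [258, 130, 37, 153, 5211] [ 519.8 -297.2] 137.8 30.9 87.2
```

Request:
step_arm:
  plan:
    - [[-3, -1.5, -40, 0.012, 100], [-3, -1.5, -80, 0.012, 100], [-3, -1.5, -100, 0.012, 100], [-3, -1.5, -112, 0.012, 100], [-3, -1.5, -118, 0.012, 100], [-3, -1.5, -118, 0.012, 100], [-3, -1.5, -118, 0.012, 0], [-3, -1.5, -118, 0.012, 0]]

```text
time: 19.57
tool_pos: [0.5208, -0.2982, 0.0066]
ee_rot: [3.137, 0.003, 1.526]
wrist_force: [-0.1, 0.2, 0.1]
width: 0.0839
```

Request:
step_arm:
  plan:
    - [[0, 0, 0, 0, 0], [0, 0, 0, 0, 0], [0, 0, 0, 0, 0], [0, 0, 0, 0, 0], [0, 0, 0, 0, 0], [0, 0, 0, 0, 0], [0, 0, 0, 0, 0], [0, 0, 0, 0, 0]]

```text
time: 20.23
tool_pos: [0.519, -0.2971, 0.0037]
ee_rot: [3.142, -0.0, 1.526]
wrist_force: [0.9, -0.1, -0.4]
width: 0.0316
```

Request:
step_arm:
  plan:
    - [[0, 0, 0, 0, 0], [0, 0, 0, 0, 0], [0, 0, 0, 0, 0]]

```text
time: 20.48
tool_pos: [0.519, -0.297, 0.0037]
ee_rot: [3.142, -0.0, 1.526]
wrist_force: [1.2, 0.5, -1.1]
width: 0.0318
```

Gripped with tips 3.7 mm over the slab, so contact on the long slats is expected at TCP z 0.0977. I carry it to the far side, (542,-3), yaw 1.712.

Request:
step_arm:
  plan:
    - [[0, 0, 20, 0, 0], [0, 0, 60, 0, 0], [0, 0, 100, 0, 0], [0, 10, 140, 0, 0], [0, 35, 175, 0.05, 0], [0, 70, 200, 0.1, 0], [3, 105, 210, 0.15, 0], [6, 140, 210, 0.186, 0]]

```text
time: 21.15
tool_pos: [0.5265, -0.1565, 0.2187]
ee_rot: [3.134, 0.004, 1.713]
wrist_force: [0.7, -0.4, -0.8]
width: 0.0317
```

Request:
step_arm:
  plan:
    - [[4, 35, 0, 0, 0], [8, 70, 0, 0, 0], [12, 105, 0, 0, 0], [15, 135, 0, 0, 0], [17, 154.3, 0, 0, 0], [17, 154.3, 0, 0, 0], [17, 154.3, 0, 0, 0], [17, 154.3, 0, 0, 0]]

```text
time: 21.82
tool_pos: [0.5419, -0.0034, 0.2136]
ee_rot: [-3.141, 0.001, 1.712]
wrist_force: [0.8, -0.2, -0.8]
width: 0.0315
```

```bash
python3 - <<'E'
from h import *
s=look('w12',z=.094)
h=brown(s);r=np.flatnonzero(h[:,280])[0]
T=robot.get_obs();p=plane(s,(279,r-.5),T["tool_pos"][2]+.016)-T["tool_pos"];print("far end along",np.linalg.norm(p[:2])*1000,r)
E
```

```text
t 21.8667 tcp [ 0.5419 -0.0038  0.2136] yaw 1.711 w 0.0318
blob [518.  67.] [489, 0, 71, 124, 2575] [728.9 140.4] 110.1 49.9 119.2
blob [554.  45.] [547, 0, 13, 92, 820] [751.1 160.8] 71.5 9.9 109.6
blob [247. 204.] [129, 128, 212, 177, 19808] [505.1 -26.8] 189.5 173.4 7.6
blob [279. 356.] [253, 342, 53, 30, 1588] [ 565.8 -168.3] 55.6 35.5 8.0
far end along 69.23615327719747 128
```

Request:
step_arm:
  plan:
    - [[0, 0.8, -30, 0, 0], [0, 0.8, -60, 0, 0], [0, 0.8, -85, 0, 0], [0, 0.8, -99, 0, 0], [0, 0.8, -106, 0, 0], [0, 0.8, -110, 0, 0], [0, 0.8, -112, 0, 0], [0, 0.8, -112, 0, 0]]

```text
time: 22.53
tool_pos: [0.5427, -0.0026, 0.1026]
ee_rot: [3.14, 0.0, 1.711]
wrist_force: [0.5, -0.8, -0.8]
width: 0.032
```

Request:
step_arm:
  plan:
    - [[0, 0, -1, 0, 0], [0, 0, -1.5, 0, 0], [0, 0, -2, 0, 0], [0, 0, -2.5, 0, 0], [0, 0, -3, 0, 0], [0, 0, -3, 0, 0], [0, 0, -3, 0, 0], [0, 0, -3, 0, 0]]

```text
time: 23.2
tool_pos: [0.5421, -0.0019, 0.0988]
ee_rot: [3.141, -0.0, 1.712]
wrist_force: [0.7, -0.3, -0.6]
width: 0.0317
```

Request:
step_arm:
  plan:
    - [[0, -0.6, -0.3, 0, 0], [0, -0.6, -0.6, 0, 0], [0, -0.6, -0.9, 0, 0], [0, -0.6, -0.9, 0, 0], [0, -0.6, -0.9, 0, 0]]

```text
time: 23.62
tool_pos: [0.542, -0.0026, 0.0978]
ee_rot: [-3.142, -0.0, 1.712]
wrist_force: [-0.4, -0.1, -0.5]
width: 0.0319
```

Request:
step_arm:
  plan:
    - [[0, 0, -0.3, 0, 0], [0, 0, -0.6, 0, 0], [0, 0, -0.6, 0, 0], [0, 0, -0.6, 0, 0]]

```text
time: 23.95
tool_pos: [0.5421, -0.0026, 0.0977]
ee_rot: [3.141, 0.0, 1.712]
wrist_force: [-1.1, 0.6, 1.6]
width: 0.0317
```

Contact at 0.0977 as predicted. I release, rise and look.

Request:
step_arm:
  plan:
    - [[0, 0, 0, 0, 60], [0, 0, 0, 0, 60], [0, 0, 0, 0, 60], [0, 0, 0, 0, 60], [0, 0, 0, 0, 60], [0, 0, 0, 0, 60]]

```text
time: 24.45
tool_pos: [0.5421, -0.0026, 0.0972]
ee_rot: [3.142, -0.0, 1.712]
wrist_force: [0.0, -0.3, -1.1]
width: 0.0564
```

Request:
step_arm:
  plan:
    - [[0, 0, 10, 0, 60], [0, 0, 25, 0, 60], [0, 0, 50, 0, 60], [0, 0, 90, 0, 60], [0, 0, 130, 0, 60], [-10, 30, 150, 0, 60], [-15, 68, 150, 0, 80], [-20, 105, 150, 0, 100]]

```text
time: 25.12
tool_pos: [0.523, 0.103, 0.2513]
ee_rot: [3.135, 0.0, 1.71]
wrist_force: [0.6, 0.5, -0.5]
width: 0.0664
```

Request:
step_arm:
  plan:
    - [[-2, 38, 0, 0, 100], [-4, 76, 0, 0, 100], [-6, 114, -20, 0, 100], [-9, 152, -50, 0, 100], [-12, 190, -80, -0.035, 100], [-15, 230, -110, -0.035, 100], [-15, 230, -123, -0.035, 100], [-15, 230, -123, -0.035, 100]]

```text
time: 25.78
tool_pos: [0.5028, 0.3345, 0.1177]
ee_rot: [-3.131, 0.003, 1.682]
wrist_force: [-0.9, -0.2, -0.8]
width: 0.0939
```

```bash
python3 -c "
from h import *
look('w13')"
```

```text
t 25.8333 tcp [0.5045 0.333  0.1207] yaw 1.6804 w 0.094
blob [283. 204.] [265, 129, 38, 154, 5381] [505.9 333.6] 137.1 31.2 96.3
```

Request:
step_arm:
  plan:
    - [[0, 0, -20, 0, 100], [0, 0, -20, 0, 100], [0, 0, -20, 0, 100], [0, 0, -20, 0, 100]]

```text
time: 26.17
tool_pos: [0.5082, 0.3319, 0.1066]
ee_rot: [3.139, -0.001, 1.676]
wrist_force: [-0.8, 0.7, 0.5]
width: 0.0939
```

```bash
python3 -c "
from h import *
look('w14')"
```

```text
t 26.2167 tcp [0.5083 0.3321 0.1067] yaw 1.6759 w 0.0938
blob [276. 203.] [256, 125, 39, 161, 5932] [505.9 333.7] 137.4 31.1 95.9
```

Request:
step_arm:
  plan:
    - [[-2, 1.6, -40, 0, 100], [-2, 1.6, -75, 0, 100], [-2, 1.6, -92, 0, 100], [-2, 1.6, -99, 0, 100], [-2, 1.6, -102, 0, 100], [-2, 1.6, -102, 0, 100], [-2, 1.6, -102, 0, 0], [-2, 1.6, -102, 0, 0]]

```text
time: 26.88
tool_pos: [0.5067, 0.3348, 0.0048]
ee_rot: [3.137, -0.002, 1.677]
wrist_force: [-0.0, 0.6, 0.2]
width: 0.0842
```

Request:
step_arm:
  plan:
    - [[0, 0, 0, 0, 0], [0, 0, 0, 0, 0], [0, 0, 0, 0, 0], [0, 0, 0, 0, 0], [0, 0, 0, 0, 0], [0, 0, 0, 0, 0], [0, 0, 0, 0, 0], [0, 0, 0, 0, 0]]

```text
time: 27.55
tool_pos: [0.505, 0.334, 0.0022]
ee_rot: [-3.142, 0.0, 1.677]
wrist_force: [-0.5, -0.1, -0.4]
width: 0.0317
```

Request:
step_arm:
  plan:
    - [[0, 0, 0, 0, 0], [0, 0, 0, 0, 0], [0, 0, 0, 0, 0]]

```text
time: 27.8
tool_pos: [0.505, 0.334, 0.0022]
ee_rot: [3.142, 0.0, 1.677]
wrist_force: [-0.6, 0.3, 0.2]
width: 0.0318
```

Gripped (tips 2.2 mm up, so contact is expected at 0.0962). I carry it to the near side, (463,-14).

Request:
step_arm:
  plan:
    - [[0, 0, 20, 0, 0], [0, 0, 60, 0, 0], [0, 0, 100, 0, 0], [0, -10, 140, 0, 0], [-5, -35, 175, 0.01, 0], [-10, -70, 205, 0.02, 0], [-15, -105, 220, 0.035, 0], [-20, -142, 220, 0.035, 0]]

```text
time: 28.47
tool_pos: [0.4866, 0.1918, 0.2278]
ee_rot: [3.132, -0.001, 1.715]
wrist_force: [1.1, 0.3, -0.6]
width: 0.0317
```

Request:
step_arm:
  plan:
    - [[-4, -38, 0, 0, 0], [-8, -76, 0, 0, 0], [-12, -114, 0, 0, 0], [-16, -150, 0, 0, 0], [-20, -180, 0, 0, 0], [-22, -200, 0, 0, 0], [-22.1, -206, 0, 0, 0], [-22.1, -206, 0, 0, 0]]

```text
time: 29.13
tool_pos: [0.4628, -0.0151, 0.2222]
ee_rot: [3.142, -0.0, 1.709]
wrist_force: [0.6, 0.9, -1.8]
width: 0.0316
```

Request:
step_arm:
  plan:
    - [[0, 0, 0, 0, 0], [0, 0, 0, 0, 0], [0, 0, 0, 0, 0]]

```text
time: 29.38
tool_pos: [0.4631, -0.0127, 0.2222]
ee_rot: [-3.142, -0.001, 1.714]
wrist_force: [0.2, 0.3, -1.4]
width: 0.0318
```

```bash
python3 - <<'E'
from h import *
s=look('w15',z=.114)
h=brown(s);r=np.flatnonzero(h[:,280])[0]
T=robot.get_obs();p=plane(s,(279,r-.5),T["tool_pos"][2]+.0178)-T["tool_pos"];print("far end along",np.linalg.norm(p[:2])*1000,r)
E
```

```text
t 29.4333 tcp [ 0.4631 -0.0128  0.2222] yaw 1.7142 w 0.032
blob [315. 204.] [219, 127, 205, 179, 21974] [501.4 -22.4] 177.1 168.2 7.6
blob [279. 357.] [253, 342, 53, 32, 1694] [ 486.3 -169.5] 53.5 36.6 8.1
far end along 69.36662244973047 127
```

View pics/w15.png

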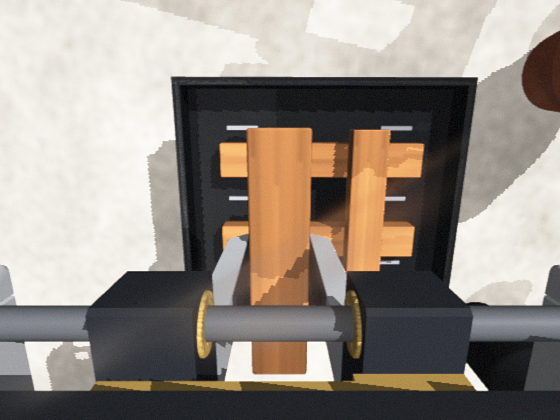

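The far short slat lies square across both long ones (cols 350–390), the tray is level, and the held slat is over its place. I lower it.

Request:
step_arm:
  plan:
    - [[0, -1, -35, 0, 0], [0, -1, -68, 0, 0], [0, -1, -93, 0, 0], [0, -1, -108, 0, 0], [0, -1, -116, 0, 0], [0, -1, -120, 0, 0], [0, -1, -122, 0, 0], [0, -1, -122, 0, 0]]

```text
time: 30.1
tool_pos: [0.4636, -0.0148, 0.1011]
ee_rot: [3.14, 0.0, 1.713]
wrist_force: [-0.2, -0.0, -0.5]
width: 0.0318
```

Request:
step_arm:
  plan:
    - [[0, 0, -1, 0, 0], [0, 0, -1.5, 0, 0], [0, 0, -2, 0, 0], [0, 0, -2.5, 0, 0], [0, 0, -3, 0, 0], [0, 0, -3, 0, 0], [0, 0, -3, 0, 0], [0, 0, -3, 0, 0]]

```text
time: 30.77
tool_pos: [0.4629, -0.015, 0.0973]
ee_rot: [3.142, -0.0, 1.712]
wrist_force: [-0.2, -0.0, -0.2]
width: 0.0316
```

Request:
step_arm:
  plan:
    - [[0, 0.9, -0.3, 0, 0], [0, 0.9, -0.6, 0, 0], [0, 0.9, -0.9, 0, 0], [0, 0.9, -0.9, 0, 0], [0, 0.9, -0.9, 0, 0]]

```text
time: 31.18
tool_pos: [0.4629, -0.0141, 0.0964]
ee_rot: [3.142, -0.0, 1.712]
wrist_force: [-0.6, -0.0, -1.1]
width: 0.0318
```

Request:
step_arm:
  plan:
    - [[0, 0, -0.3, 0, 0], [0, 0, -0.6, 0, 0], [0, 0, -0.6, 0, 0], [0, 0, -0.6, 0, 0]]

```text
time: 31.52
tool_pos: [0.463, -0.0141, 0.0962]
ee_rot: [3.141, 0.0, 1.712]
wrist_force: [-1.3, 0.2, 1.1]
width: 0.0318
```

Contact at 0.0962 as predicted. I release, rise and back off for a last look.

Request:
step_arm:
  plan:
    - [[0, 0, 0, 0, 60], [0, 0, 0, 0, 60], [0, 0, 0, 0, 60], [0, 0, 0, 0, 60], [0, 0, 0, 0, 60], [0, 0, 0, 0, 60]]

```text
time: 32.02
tool_pos: [0.4629, -0.0141, 0.0957]
ee_rot: [3.142, -0.0, 1.712]
wrist_force: [0.1, 0.3, -0.0]
width: 0.0565
```

Request:
step_arm:
  plan:
    - [[0, 0, 10, 0, 60], [0, 0, 25, 0, 60], [0, 0, 50, 0, 60], [0, 0, 90, 0, 60], [0, 0, 130, 0, 60], [0, -35, 165, 0, 60], [0, -70, 205, 0, 60], [0, -105, 225, 0, 60]]

```text
time: 32.68
tool_pos: [0.4632, -0.1052, 0.315]
ee_rot: [3.137, 0.002, 1.715]
wrist_force: [1.1, -0.4, 0.4]
width: 0.0567
```

Request:
step_arm:
  plan:
    - [[25, 0, 0, 0, 60], [25, 0, 0, 0, 60], [25, 0, 0, 0, 60], [25, 0, 0, 0, 60]]

```text
time: 33.02
tool_pos: [0.4874, -0.1046, 0.3103]
ee_rot: [-3.14, -0.001, 1.713]
wrist_force: [-0.2, 0.1, -0.1]
width: 0.0561
```

```bash
python3 - <<'E'
from h import *
s=look('w16',z=.114);t=snap("scene")
cv2.imwrite("pics/end.png",np.hstack([s["frame"],cv2.resize(t["frame"][130:280,180:300],None,fx=2.8,fy=2.8)])[:,:,::-1])
E
```

```text
t 33.0667 tcp [ 0.4873 -0.1044  0.3103] yaw 1.7131 w 0.056
blob [272. 102.] [220, 36, 107, 134, 8202] [468.2 -14.2] 139.2 114.4 98.1
blob [350. 102.] [325, 36, 65, 134, 5590] [558.6  -1.3] 139.2 64.4 98.0
```

View pics/w16.png

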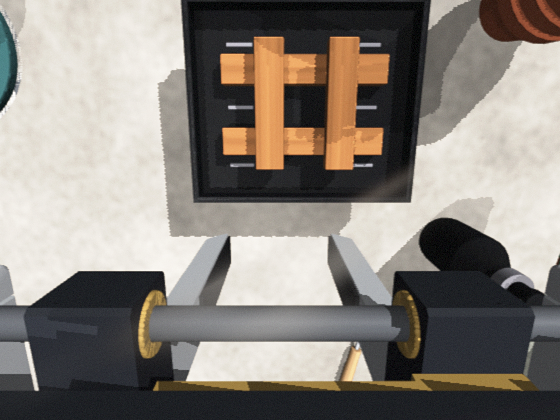

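Short slats lie square across the long ones (cols 255–283 and 328–358), and the tray is level, even about its middle. I hand in.

```bash
python3 -c "
from h import *
print(robot.close_job())"
```

```text
the job is handed in; nothing more can be done
None
```

The job is done and handed in at about 33 s of the 72 s allowed. I laid the two long slats in the tray along its length first, about 40 mm each side of its middle. Then I set the two short slats across them, also about 40 mm each side. Each slat was lowered until the wrist felt contact (1–5 N, at the predicted height) and only then released.

**Last checks:**
- **Long slats:** the wrist camera put them within about 1 mm of their targets, both at the tray's own 8.1°, before the short slats went on.
- **Short slats:** they were released within about 0.2 mm of target by the arm's reading. The final picture shows them square across and even about the tray's middle. I did not measure them separately in that last picture.
- **Tray:** it looks level and unmoved in the final picture.
- **Look-alikes and bystanders:** I never reached for any of them, and the pots, sprayer and spoon in the later wrist views look undisturbed. I took no last picture of the bird or the red look-alikes.

**Disagreements:**
- The top camera differed from the wrist camera by a steady 2–3 mm, so I used the wrist frame.
- The tray's rim measured about 224 mm across instead of 220 mm (and 265 mm long instead of 260 mm from the top view). I took this for a lip and worked from the middle.

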